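# Unclip the battery cover of a kitchen scale

### The job

The kitchen scale lies face down for a new battery. Squeeze the orange snap tab of its grey battery cover inward, only as far as it needs to let go, and while holding it in lift the cover straight off; be gentle, because the tab and its catch are brittle and must be neither squeezed hard nor pulled against. Then set the cover down gently, right way up, on the wooden chopping board, and leave the other things alone.

Things in the scene. Friction and masses are not known exactly. Their poses are not given: they have to be found in the camera images.
- scale: White kitchen scale lying face down on its glass pan, fixed; housing 140 x 180 mm (x, y), pan 150 x 190 mm; its upturned underside (deck) is 24 mm above the worktop, with four 3 mm rubber feet at the corners. Origin: centre of the lowest face, on the worktop; z up. The battery cover is seated over this origin, its axes parallel to the scale's.
- cover: Loose grey battery cover with orange tab at its +y side, 50 to 80 g. Origin at the foot of its skirts, 14 mm below the deck when seated; z up. Cap: x -33..33, y -23..10, z 10..26 mm. Two skirts under it reach 10 mm into the deck with 1 mm play: draw it straight up 15 mm or more before going sideways. It stands by itself on the skirts, origin then level with the support.
- cover_grip (a point): Centre of the pinch on the cover: half-way between the flat cap wall (y = -23 mm) and the outer face of the relaxed tab (y = +23 mm), 46 mm across, 8 mm above the deck, 18 mm above the cover's origin. Axes as the cover's. Fingers closing along y press the tab in on one side and bear on the cap wall on the other; both faces end 8 mm above this point, the deck 8 mm below is free.
- tab (a joint): Orange snap tab, at the +y side of the cover. Value: inward travel (m, along the cover's -y), 0 relaxed, at most 0.0088. Spring: 2 N to start, then 1 N per mm. A hook at its foot under a lip of the scale (1 mm vertical play) lets go after 2 to 7 mm of travel (cover centred), different on each scale and not visible; 1.2 mm further in a solid back-stop is felt as a sudden rise of the squeeze.
- tab_face (a point): Middle of the tab's outer face, where a finger presses; moves with the tab. Tab 20 mm wide (x), 15 mm high, from 1 to 16 mm above the deck; this point 8.5 mm above the deck. y of the cover points out of the face. The tab breaks when squeezed with more than about 18 N a side; the catch breaks when cover and scale press or pull on one another with more than about 16 N.
- chop_board: Wooden chopping board, 200 x 300 x 21 mm (x, y, z), fixed flat on the worktop. Origin at the centre of its underside; its upper face is 21 mm above it.
- mug_a: White mug, about 78 x 110 x 97 mm, standing behind the scale; bystander. Origin at the centre of its foot.
- pepper_mill: Small shaker with grey top, 44 x 44 x 90 mm, standing behind the scale; bystander. Origin at the centre of its foot.

How it is judged:
By the outcome, as a careful person would: the job done as asked, in the order asked, and still so for the second after the job is handed in, with the robot touching nothing.
It also fails if it takes over 72 s, if anything falls off the work surface, if the arm or the gripper's body presses on something with over 40 N, if the wrist force passes 120 N, or if a joint passes its speed limit or range.

### The arm

A 6-joint arm with a two-finger parallel gripper is mounted at the origin on a cart in front of the work surface, level with it; the furniture and walls round the work are solid. World frame = base frame: x ahead of the robot, y to its left, z up, the work surface at z = 0. Lengths are in mm, angles in rad, forces in N, time in s.
With the tool pointing down it reaches from about 400 to 825 mm from the base axis. Payload 7 kg.
Tool frame: the origin (TCP) lies at the very end of the fingers, on their centre line; the grasp point (between the pads) lies 19 mm behind it; z points along the fingers, y is the line along which they close (so a half turn about z gives the same grasp; the last joint's range is limited). The gripper opens to 88 mm and grips with 3 to 60 N. Pads are 19 mm wide; open, the fingers measure 130 mm over their backs; the gripper's body (78 mm by 193 mm) begins 47 mm behind the grasp point.
Start: joints at [-0.852, 0.359, 0.012, 0, -1.224, -0.288], TCP at [281.85, -613.315, 226.561] pointing down, gripper open.
Joint ranges: [-3.07, 3.07], [-1.43, 2.12], [-1.02, 1.25], [-3.03, 1.67], [-3.05, -0], [-3.03, 3.03]. Speed limits (rad/s): [2.39, 2.39, 3.01, 3.14, 3.14, 3.14].

### API

Orientations are given as a unit quaternion [x, y, z, w].
In Python, from plant import bot gives the robot as it stands. Calls block until the motion is done:
- bot.move_ptp(position, orientation): joint-space move of the TCP to a pose.
- bot.line_to(position, velocity=150, ori=None): straight line of the TCP; ori=None keeps the orientation; velocity is the mean speed in mm/s.
- bot.move_joints(angles): joint-space move.
- bot.move_gripper(opening, force=None): finger opening in mm; force is the grip in N (None keeps the last); returns when the fingers have stopped.
- bot.pause(seconds).
- bot.solve_ik(position, orientation): joint angles nearest the present ones, or None.
- bot.read_state(): the state.
- bot.camera(name): name is "scene" or "top" or "wrist"; returns the picture (400x640x3 uint8, red, green, blue); there is no depth.
- bot.get_calibration(name): a dict with "fx", "fy", "cx", "cy" (pixels), "view" (4x4, takes a point from world to camera coordinates); the wrist camera has in their place "T_tool_cam" (4x4, takes a point from camera to tool coordinates, whose origin is the TCP and whose axes are the flange's). Camera axes: x right, y up, looking along -z (the intrinsics and any distortion apply to the point x, -y, -z); pixel columns grow to the right and rows downward; lengths in mm; the calibration is good to about 2 mm. A picture is of the moment at which its call begins: read the wrist's pose just before it. get_calibration takes no time and is no camera call.
A pose or a line that the arm cannot do raises bot.Unreachable and nothing moves.
- bot.close_job(): hands the job in; it is judged then, once.
The state is a dict: "t": time; "joint_pos": joint angles; "qvel": joint speeds; "tau": joint torques, N m; "tcp_pos": TCP position; "eef_rot": TCP orientation; "contact_force": force on the tool from outside, world axes, zero at the start; "moment": the same for the moment, N m; "width": finger opening in mm; "finger_force": force on a finger pad.
Only numpy, scipy, OpenCV 4.12 (cv2) and the standard library are available. Lean on these libraries where they do the work, as an engineer would, in place of code of your own. Each camera call takes 0.05 s, during which the arm holds its last target. There are 200 camera calls.

## Working session

There is one attempt and no reset: what is moved stays moved. The work goes in short steps, each a Python script; the robot and the scene stay as the last script left them, time stands still between calls to the robot, and variables do not carry over. Pictures are saved under pics/ and viewed, at most 10 in all, crops included, and the job is handed in when it is done.

```bash
ls; mkdir -p pics; python3 - <<'E'
from plant import bot
import cv2,numpy as np
np.set_printoptions(precision=3,suppress=True)
a=[]
for n in ("scene","top"):
    im=bot.camera(n); cv2.imwrite(f"pics/{n}0.png",im[...,::-1])
    c=bot.get_calibration(n); print(n,c)
print(bot.get_calibration("wrist")); print(bot.read_state())
E
```

```text
pics
scene {'fx': 363.2520055211709, 'fy': 363.2520055211709, 'cx': 316.54682839319236, 'cy': 198.46393935440622, 'view': array([[  -0.713,   -0.701,    0.018,  512.555],
       [   0.36 ,   -0.343,    0.868, -180.355],
       [  -0.602,    0.625,    0.497, -629.24 ],
       [   0.   ,    0.   ,    0.   ,    1.   ]])}
top {'fx': 512.1613079442376, 'fy': 512.1613079442376, 'cx': 317.34977270978226, 'cy': 206.84883566782815, 'view': array([[    0.025,    -1.   ,     0.011,   139.796],
       [    0.99 ,     0.026,     0.139,  -588.146],
       [   -0.139,     0.007,     0.99 , -1130.589],
       [    0.   ,     0.   ,     0.   ,     1.   ]])}
{'fx': 316.0462227756119, 'fy': 316.0462227756119, 'cx': 321.5228594395263, 'cy': 200.73145797379033, 'T_tool_cam': array([[  -0.   ,    0.952,    0.306,   82.739],
       [   1.   ,    0.   ,   -0.001,    1.126],
       [  -0.001,    0.306,   -0.952, -158.319],
       [   0.   ,    0.   ,    0.   ,    1.   ]])}
{'t': 0.1, 'joint_pos': array([-0.852,  0.359,  0.011, -0.   , -1.224, -0.288]), 'qvel': array([ 0.002, -0.001,  0.002,  0.002, -0.   ,  0.002]), 'tau': array([ -0.002, -58.416,  29.375,   7.015,   0.01 ,  -0.   ]), 'tcp_pos': array([ 281.686, -612.943,  225.722]), 'eef_rot': array([-0.214,  0.977,  0.001, -0.   ]), 'contact_force': array([ 0.439, -0.073, -0.052]), 'moment': array([ 0.028,  0.003, -0.003]), 'finger_force': 0.0, 'width': 87.30911171972767}
```

View pics/top0.png

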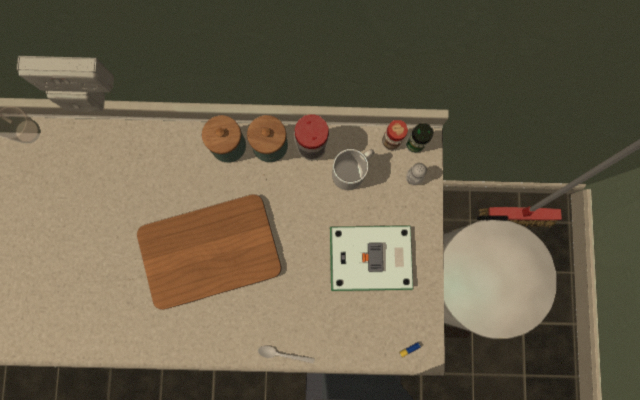

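View pics/scene0.png

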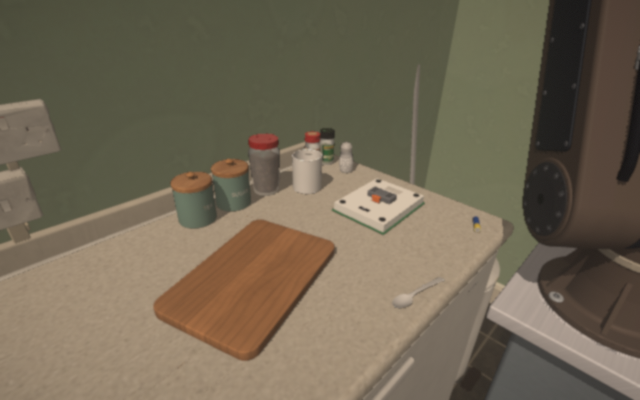

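The top view shows the scale centred near (371,258), with its orange tab at (365,258) on the +y side. The board is near (209,251). The mug and shaker stand behind the scale.

```bash
cat > h.py <<'E'
import numpy as np,cv2
from scipy.spatial.transform import Rotation as R
from plant import bot
np.set_printoptions(precision=2,suppress=True)
def cam(name):
    c=bot.get_calibration(name)
    if name=="wrist":
        s=bot.read_state(); T=np.eye(4); T[:3,:3]=R.from_quat(s["eef_rot"]).as_matrix(); T[:3,3]=s["tcp_pos"]
        M=T@c["T_tool_cam"]
    else: M=np.linalg.inv(c["view"])
    im=bot.camera(name); return im,c,M
def ray(px,c,M,z):
    px=np.atleast_2d(px).astype(float)
    d=np.c_[(px[:,0]-c["cx"])/c["fx"],-(px[:,1]-c["cy"])/c["fy"],-np.ones(len(px))]@M[:3,:3].T
    o=M[:3,3]; return o+d*((z-o[2])/d[:,2])[:,None]
def big(mask):
    cs,_=cv2.findContours(mask.astype(np.uint8),cv2.RETR_EXTERNAL,cv2.CHAIN_APPROX_NONE)
    return max(cs,key=cv2.contourArea)
def rect(cnt,c,M,z):
    P=ray(cnt.reshape(-1,2),c,M,z)[:,:2].astype(np.float32)
    return cv2.minAreaRect(P)
def quat(yaw): # tool down, tool y along world y turned by yaw
    return (R.from_euler('z',yaw)*R.from_quat([0,1,0,0])).as_quat()
def st():
    s=bot.read_state(); print(round(s["t"],2),"tcp",s["tcp_pos"],"F",s["contact_force"],"w",round(s["width"],2),"ff",round(s["finger_force"],2)); return s
E
python3 - <<'E'
from h import *
im,c,M=cam("top")
h=cv2.cvtColor(im,cv2.COLOR_RGB2HSV)
w=np.zeros(im.shape[:2],bool); w[220:296,325:418]=1
print("deck",rect(big((h[...,2]>200)&w),c,M,24))
o=(h[...,0]<15)&(h[...,1]>180)&w
print("tab",rect(big(o),c,M,40))
b=np.zeros_like(w); b[185:315,130:290]=1
m=(h[...,1]>110)&(h[...,0]<20)&b
print("board",rect(big(m),c,M,21), m.sum())
print(ray([[350,182],[417,182]],c,M,0))
E
```

```text
deck ((473.33880615234375, 28.054126739501953), (133.822509765625, 174.2118682861328), 2.7464776039123535)
tab ((472.89306640625, 44.49177932739258), (13.524154663085938, 9.045201301574707), 0.7251553535461426)
board ((478.9234924316406, 401.958251953125), (199.28659057617188, 299.6845703125), 17.671667098999023) 11316
[[651.84  78.33   0.  ]
 [656.18 -81.65   0.  ]]
```

```bash
python3 - <<'E'
from h import *
bot.move_ptp([473,28,150],quat(0.03))
bot.pause(.3); st()
im,c,M=cam("wrist"); cv2.imwrite("pics/w1.png",im[...,::-1]); np.save("w1.npy",im); np.save("w1M.npy",M)
E
```

```text
2.84 tcp [473.05  27.73 149.96] F [-0.3  -0.14  0.38] w 87.57 ff 0.0
```

View pics/w1.png

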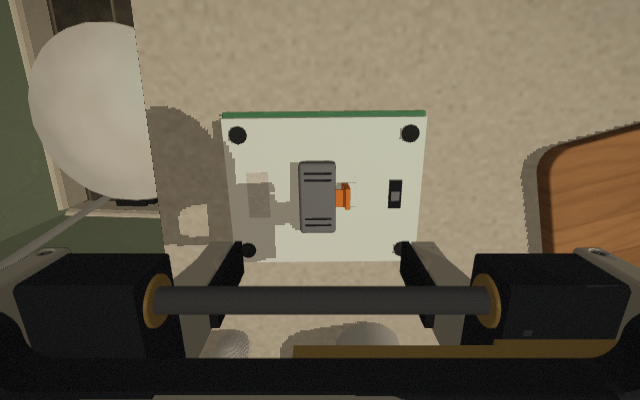

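The wrist view shows the grey cap at columns 299–336, rows 161–233. The orange tab is at (343,196), and the two far feet are at (237,135) and (410,133). I'll measure the cap and tab at z = 40.

```bash
python3 - <<'E'
from h import *
im=np.load("w1.npy");M=np.load("w1M.npy");c=bot.get_calibration("wrist")
h=cv2.cvtColor(im,cv2.COLOR_RGB2HSV)
w=np.zeros(im.shape[:2],bool); w[150:242,292:362]=1
o=(h[...,0]<20)&(h[...,1]>150)&w
g=cv2.morphologyEx(((h[...,2]<130)&(h[...,1]<60)&w).astype(np.uint8),cv2.MORPH_OPEN,np.ones((5,5)))
print("cap",rect(big(g),c,M,40),cv2.boundingRect(big(g)))
oc=big(o); P=ray(oc.reshape(-1,2),c,M,40)[:,:2]; print("tab",rect(oc,c,M,40),P.min(0),P.max(0))
# edges of the cap, line fits along x
P=ray(np.argwhere(g)[:,::-1],c,M,40)[:,:2]; print("cap ext",P.min(0),P.max(0))
for a,b,s in ((80,130,0),):pass
# deck edges left/right
wm=(h[...,2]>150)&(h[...,1]<60)
f=(h[...,2]<60)
w=np.zeros_like(f); w[115:150,222:425]=1
n,l,s,ct=cv2.connectedComponentsWithStats((f&w).astype(np.uint8))
for i in range(1,n):
    if s[i,4]>80: print("foot",ct[i],ray(ct[i],c,M,27))
E
```

```text
cap ((473.2670593261719, 24.90709114074707), (66.27274322509766, 32.82032775878906), 2.2758848667144775) (298, 161, 38, 72)
tab ((471.1839599609375, 47.767356872558594), (24.291654586791992, 11.64969539642334), 3.205320358276367) [459.    41.81] [483.06  54.26]
cap ext [439.87   8.15] [506.65  42.5 ]
foot [410.01 133.07] [[415.67 105.03  27.  ]]
foot [237.08 134.97] [[421.75 -46.25  27.  ]]
```

```bash
python3 - <<'E'
from h import *
q=quat(0.04)
bot.line_to([473,31.4,80],120,q); bot.move_gripper(58,5)
bot.line_to([473,31.4,32],50); bot.line_to([473,31.4,26.5],15); bot.pause(.2); st()
for w in (52,49,48,47):
    bot.move_gripper(w,5); st()
E
```

```text
6.17 tcp [473.04  31.39  26.55] F [ 0.63 -0.    1.08] w 58.03 ff 0.0
6.57 tcp [473.   31.4  26.5] F [ 0.33  0.18 -1.25] w 52.09 ff 0.0
6.89 tcp [473.02  31.41  26.51] F [-0.14 -0.22  0.03] w 49.05 ff 0.0
7.12 tcp [472.97  31.36  26.5 ] F [-0.03 -0.21 -0.15] w 48.26 ff 0.17
7.36 tcp [472.96  31.26  26.51] F [ 0.1  -1.63  0.34] w 47.24 ff 0.76
```

The tab side touched first, so the tool is slightly too far toward -y. I'll find the free play gently by moving sideways.

```bash
python3 - <<'E'
from h import *
u=np.array([-np.sin(.04),np.cos(.04),0]); p0=np.array([473,31.4,26.5])
for s in np.arange(0.3,4,0.3):
    bot.line_to(p0+s*u,10); bot.pause(.1); r=st()
    if r["contact_force"]@u>1.7: break
E
```

```text
7.71 tcp [472.9   31.39  26.52] F [ 0.92 -5.09  2.25] w 46.72 ff 2.61
8.06 tcp [472.89  31.5   26.56] F [ 1.62 -6.98  1.94] w 47.0 ff 3.38
8.41 tcp [472.85  31.55  26.58] F [ 2.77 -8.38  1.99] w 47.26 ff 4.22
8.76 tcp [472.85  31.66  26.6 ] F [ 2.64 -9.23  2.81] w 47.27 ff 5.0
9.11 tcp [472.83  31.95  26.6 ] F [  2.77 -10.09   1.89] w 47.44 ff 5.0
9.46 tcp [472.79  32.21  26.6 ] F [  3.36 -10.46   1.91] w 48.18 ff 5.0
9.81 tcp [472.79  32.52  26.6 ] F [  2.38 -10.09   2.07] w 48.79 ff 5.0
10.16 tcp [472.77  32.83  26.6 ] F [  2.7  -10.07   2.44] w 49.89 ff 5.0
10.51 tcp [472.81  33.14  26.61] F [ 3.59 -9.2   1.87] w 49.79 ff 5.0
10.86 tcp [472.75  33.42  26.6 ] F [  2.54 -10.4    1.53] w 50.7 ff 5.0
11.21 tcp [472.72  33.74  26.59] F [ 1.97 -9.87  2.49] w 51.2 ff 5.0
11.56 tcp [472.72  34.02  26.6 ] F [ 1.78 -9.76  1.92] w 51.98 ff 5.0
11.91 tcp [472.71  34.33  26.6 ] F [  3.6  -10.54   2.2 ] w 52.44 ff 5.0
```

I read the sign backwards: the -y finger was pressing the cap wall. The load peaked at about 10 N, below the limit. I'll back off now.

```bash
python3 - <<'E'
from h import *
u=np.array([-np.sin(.04),np.cos(.04),0]); p0=np.array([473,31.4,26.5])
bot.line_to(p0-0.6*u,30); bot.move_gripper(48.5,4); bot.pause(.1); st()
# sweep -y until tab side (+) or wall side is felt
for s in np.arange(-0.8,-3.5,-0.3):
    bot.line_to(p0+s*u,10); bot.pause(.1); r=st()
    if abs(r["contact_force"]@u)>1.5: break
E
```

```text
12.56 tcp [473.05  30.99  26.5 ] F [-0.56  0.68  0.82] w 48.2 ff 0.0
12.91 tcp [473.02  30.57  26.49] F [-0.01 -0.17  0.21] w 48.61 ff 0.0
13.26 tcp [473.05  30.28  26.51] F [-0.32 -0.37 -0.3 ] w 48.65 ff 0.0
13.61 tcp [473.05  29.99  26.5 ] F [-0.61  0.83 -0.08] w 48.67 ff 0.0
13.96 tcp [473.11  29.71  26.52] F [-0.67  0.16 -0.15] w 48.62 ff 0.0
14.31 tcp [473.1   29.4   26.52] F [ 0.16 -0.18 -0.36] w 48.74 ff 0.01
14.66 tcp [473.11  29.09  26.51] F [ 0.55  0.63 -0.08] w 48.49 ff 0.04
15.01 tcp [473.14  28.79  26.51] F [ 0.01  1.24 -0.71] w 48.42 ff 0.04
15.36 tcp [473.1   28.48  26.49] F [-0.35 -0.65  0.19] w 48.38 ff 0.04
15.71 tcp [473.14  28.18  26.5 ] F [0.81 0.62 0.24] w 48.7 ff 0.04
16.06 tcp [473.11  27.89  26.49] F [ 0.65  0.07 -0.71] w 48.74 ff 0.04
```

```bash
python3 - <<'E'
from h import *
u=np.array([-np.sin(.04),np.cos(.04),0]); p0=np.array([473,31.4,26.5])
for s in np.arange(-3.7,-4.8,-0.25):
    bot.line_to(p0+s*u,10); bot.pause(.1); r=st()
    if abs(r["contact_force"]@u)>1.5: break
E
```

```text
16.41 tcp [473.2   27.8   26.52] F [-0.18  1.33  0.75] w 48.98 ff 0.71
16.76 tcp [473.19  27.52  26.51] F [-0.4   1.38  0.41] w 48.89 ff 1.12
17.11 tcp [473.24  27.27  26.53] F [-0.96  2.68  1.62] w 48.66 ff 1.26
```

The slot's free range gives a cover centre at y ≈ 29.9. I'll squeeze in small steps with the wall finger held at the centred wall position.

```bash
python3 - <<'E'
from h import *
u=np.array([-np.sin(.04),np.cos(.04),0]); p0=np.array([473,31.4,26.5])
def at(y): return p0+(y-31.4)*u
bot.line_to(at(29.9),20)
w=47.
while w>37.4:
    d=max(0,46-w)
    bot.line_to(at(6.85+w/2),20); bot.move_gripper(w,max(3,2+d+3)); bot.pause(.1); r=st()
    fy=r["contact_force"]@u
    if abs(fy)>4: print("side load");break
    if r["finger_force"]>2+d+1.8 or r["width"]>w+.7: print("stop?",d);break
    w-=.5
E
```

```text
18.0 tcp [472.99  30.3   26.48] F [-0.96  0.08  0.19] w 46.85 ff 0.11
18.57 tcp [473.07  30.1   26.52] F [-0.08 -1.74  0.98] w 46.39 ff 0.17
19.13 tcp [473.06  29.82  26.5 ] F [ 0.44 -0.56  0.85] w 45.87 ff 0.42
19.7 tcp [473.06  29.56  26.51] F [ 0.76 -1.03  0.46] w 45.76 ff 2.62
20.27 tcp [473.06  29.31  26.51] F [ 0.18 -0.27  0.2 ] w 44.92 ff 3.15
20.83 tcp [473.09  29.07  26.5 ] F [-0.06 -1.03 -0.23] w 44.28 ff 3.67
21.4 tcp [473.12  28.81  26.53] F [ 0.31 -0.08  0.44] w 43.99 ff 4.19
21.97 tcp [473.12  28.55  26.51] F [-0.28 -0.35  0.53] w 43.52 ff 4.72
22.53 tcp [473.12  28.29  26.5 ] F [ 0.1  -1.2   0.87] w 42.87 ff 5.25
23.1 tcp [473.13  28.04  26.51] F [ 0.29 -0.87  1.62] w 42.09 ff 5.78
23.67 tcp [473.14  27.79  26.52] F [-0.32 -1.28  2.08] w 42.19 ff 6.31
24.23 tcp [473.18  27.55  26.52] F [ 1.08 -1.84  2.25] w 41.68 ff 6.85
24.8 tcp [473.17  27.27  26.5 ] F [ 0.67 -1.25  2.18] w 41.11 ff 7.41
25.37 tcp [473.21  27.39  26.53] F [-1.87  3.71  2.2 ] w 40.88 ff 10.5
stop? 5.5
```

The back-stop showed at about 5.5 mm, as a jump to 10.5 N. I'll ease off it slightly, centre the cover, then lift slowly while watching Fz.

```bash
python3 - <<'E'
from h import *
u=np.array([-np.sin(.04),np.cos(.04),0]); p0=np.array([473,31.4,26.5])
def at(y,z=26.5): p=p0+(y-31.4)*u; p[2]=z; return p
bot.move_gripper(41,9.5); y=27.15
bot.line_to(at(y),20); bot.pause(.15); r=st()
for k in range(4):
    fy=r["contact_force"]@u
    if abs(fy)<1: break
    y+=.2*np.sign(fy)*-1*-1 if fy<0 else .2   # fy<0: wall pressed, go -y; fy>0: go +y
    bot.line_to(at(y),20); bot.pause(.15); r=st()
f0=r["contact_force"][2]
ok=True
for z in np.arange(26.9,30.2,.4):
    bot.line_to(at(y,z),8); bot.pause(.1); r=st()
    if r["contact_force"][2]-f0<-5 or r["contact_force"][2]<-4.5: print("PULL"); ok=False; bot.line_to(at(y,z-.8),10); st(); break
E
```

```text
25.98 tcp [473.22  27.2   26.52] F [-0.97  4.04  2.5 ] w 40.89 ff 7.64
26.38 tcp [473.19  27.25  26.51] F [-0.59  1.84  2.34] w 41.3 ff 7.76
26.78 tcp [473.14  27.35  26.51] F [ 0.4  -1.77  2.78] w 40.71 ff 7.45
27.18 tcp [473.12  27.34  26.5 ] F [ 0.47 -0.63  2.62] w 41.06 ff 7.1
27.53 tcp [472.9   27.28  26.7 ] F [-0.91  0.19 -0.88] w 41.31 ff 6.78
27.88 tcp [473.15  27.34  27.29] F [ 0.2  -0.22  0.16] w 41.25 ff 6.78
28.23 tcp [473.18  27.36  27.71] F [ 0.07 -0.41 -1.03] w 40.51 ff 6.78
28.58 tcp [473.16  27.34  28.11] F [-0.4  -0.44 -0.41] w 41.08 ff 6.78
28.93 tcp [473.19  27.37  28.52] F [-0.41 -0.04  0.22] w 41.0 ff 6.78
29.28 tcp [473.18  27.36  28.92] F [0.44 0.85 0.25] w 41.0 ff 6.78
29.63 tcp [473.16  27.35  29.3 ] F [-0.04 -0.24 -1.1 ] w 40.7 ff 6.78
29.98 tcp [473.14  27.36  29.69] F [-0.31 -0.08 -0.3 ] w 41.09 ff 6.78
30.33 tcp [473.17  27.34  30.11] F [ 0.31  0.05 -0.27] w 40.94 ff 6.78
```

It's free: 3.6 mm up with no pull. I'll lift it clear and check that the cover came along.

```bash
python3 - <<'E'
from h import *
p=bot.read_state()["tcp_pos"]
bot.line_to([p[0],p[1],50],25); st(); bot.line_to([p[0],p[1],150],100); bot.pause(.2); st()
im,c,M=cam("wrist"); im2,_,_=cam("scene")
cv2.imwrite("pics/w2.png",np.hstack([im[100:400,140:500],cv2.resize(im2[130:270,280:460],(386,300))])[...,::-1])
E
```

```text
31.28 tcp [473.1   27.31  49.91] F [ 0.44  0.22 -0.51] w 41.15 ff 6.78
32.63 tcp [472.9   27.24 149.45] F [ 0.23  0.55 -0.74] w 41.08 ff 6.78
```

View pics/w2.png

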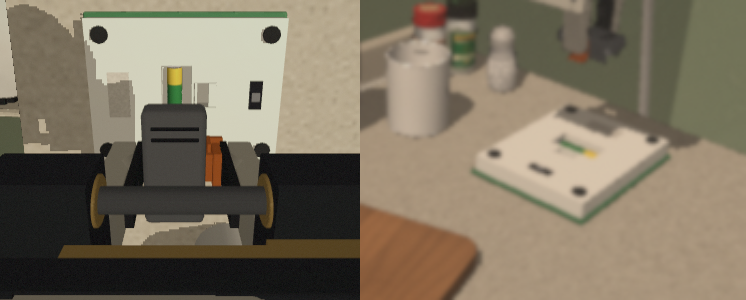

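The cover hangs level between the fingers, with its orange tab on the right, and the battery is visible in the open bay. I'll carry it to the board.

```bash
python3 - <<'E'
from h import *
X,Y=478,398
bot.line_to([X,Y,150],180); bot.line_to([X,Y,45],80); bot.line_to([X,Y,36.5],20); bot.pause(.2)
f0=np.mean([bot.read_state()["contact_force"][2] for _ in range(3)]); n=0
for z in np.arange(36,31.4,-.3):
    bot.line_to([X,Y,z],6); bot.pause(.06); r=st()
    if r["contact_force"][2]-f0>2: print("touch"); break
E
```

```text
37.48 tcp [477.98 397.98  36.01] F [ 0.51  0.52 -0.73] w 41.45 ff 6.78
37.79 tcp [477.99 397.99  35.7 ] F [ 0.    0.05 -0.23] w 41.18 ff 6.78
38.1 tcp [477.99 398.    35.39] F [-0.05  0.44  0.31] w 41.18 ff 6.78
38.41 tcp [478.   398.    35.09] F [ 0.26  0.92 -0.19] w 40.79 ff 6.78
38.72 tcp [477.98 397.99  34.77] F [ 0.79  0.31 -0.33] w 40.9 ff 6.78
39.02 tcp [478.  398.   34.5] F [ 0.71 -0.64 -0.55] w 40.95 ff 6.78
39.33 tcp [477.98 398.    34.17] F [-0.05  0.21 -1.28] w 41.34 ff 6.78
39.64 tcp [478.01 398.02  33.88] F [-0.57 -0.61 -1.1 ] w 40.79 ff 6.78
39.95 tcp [478.01 397.99  33.61] F [ 0.15 -0.03 -0.58] w 40.98 ff 6.78
40.26 tcp [478.02 398.01  33.51] F [-0.84 -1.62  3.09] w 41.07 ff 7.14
touch
```

Touchdown came at the predicted height. I'll release gradually and retreat.

```bash
python3 - <<'E'
from h import *
for w in (43,45,47,49,53,60): bot.move_gripper(w,5)
bot.pause(.2); st()
bot.line_to([478,398,60],30); bot.line_to([478,398,160],120); bot.pause(.3); st()
im,c,M=cam("wrist"); bot.line_to([478,280,230],200); bot.pause(.3); st(); im2,_,_=cam("scene")
cv2.imwrite("pics/w3.png",np.hstack([im[60:360,120:500],cv2.resize(im2[180:360,140:360],(366,300))])[...,::-1])
E
```

```text
42.3 tcp [477.99 397.98  33.3 ] F [-0.15  0.4   0.16] w 59.88 ff 0.0
44.62 tcp [477.87 397.84 159.4 ] F [ 0.39 -0.14  0.07] w 60.18 ff 0.0
45.81 tcp [477.82 280.48 229.21] F [0.78 0.47 0.15] w 60.21 ff 0.0
```

View pics/w3.png

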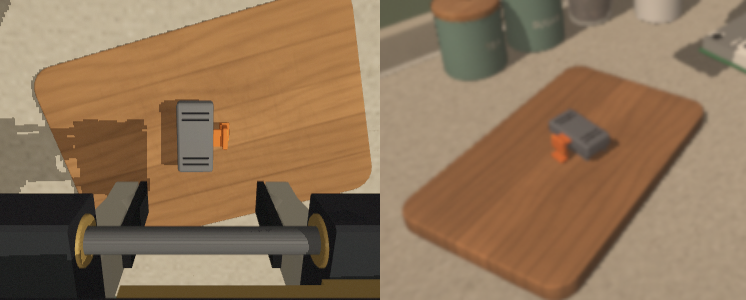

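The cover stands upright near the middle of the board with its tab relaxed, and the gripper is clear of everything.

```bash
python3 -c "
from plant import bot
print(bot.close_job())"
```

```text
the job is handed in; nothing more can be done
None
```

The battery cover is off the scale and standing right way up on the chopping board, and the job was handed in at about 46 s; while centring I mistakenly pushed the cover sideways with about 10 N, and the peak squeeze was 10.5 N, both below the breaking limits.

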